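# Gang-clamp a batch of square tubes

### The job

Get the gang clamp ready for grinding the tube ends: draw the leftover offcuts out of its grooves into the scrap bin, and wind the knob up far enough for the taller tubes to go under the press bar. Lay every square tube from the plywood board in a groove of its own (any groove) and push it under the bar right home against the end stop, then wind the knob down until the bar is tight on all the tubes. Leave the tape roll, spray can and hammer alone.

Things in the scene. Friction and masses are not known exactly. Their poses are not given: they have to be found in the camera images.
- clamp: gang clamp bolted to the bench: steel bed 200 mm long (x), 230 mm wide (y). Origin: bed centre on the bench top; x runs along the grooves from their mouth end (x = -100 mm, robot side) to the end stop, z up. Three grooves 36 mm wide at y = +60, 0, -60 mm, open on top and at the mouth; floors at z = 20 mm, strips between them to z = 27 mm. End stop: lip with face at x = +88 mm, to z = 46 mm
- press_bar: level steel bar under the portal across all grooves, moves only up and down: 172 mm wide (y), x = +42 to +78 mm of the clamp, 22 mm thick. Origin: centre of its underside, at clamp x = +60 mm, y = 0. Gap to the groove floors = origin height minus 20 mm: 12 to 48 mm; at the start 21 to 26 mm, loose over the offcuts. A tube needs over 30 mm (34 mm is comfortable)
- knob (a joint): turn of the knob in rad; + is anticlockwise seen from above and raises the bar, clockwise lowers it: 16 mm per full turn (2.55 mm per rad). The gap under the bar is 22 mm at 0 rad; range -3.9 to +10.2 rad. The screw is self-locking: it stays where it is left. It takes about 0.15 N m to turn and goes tight once the bar meets the tubes (0.5 N m is tight)
- knob_grip (a point): point to grip the knob: on its vertical axis, 15 mm above its underside. Round black fluted knob, 50 mm across, 28 mm high, on the screw above the middle of the portal beam; grip it from above at any yaw. It rises and sinks with the screw: this point is 122 mm above the bar's underside (164 mm above the bench at 0 rad)
- portal (a point): centre of the top of the blue portal beam, 127 mm above the bench, at clamp x = +60 mm, y = 0. The beam is 44 mm (x) by 230 mm (y), underside 99 mm above the bench, on posts at clamp y = +-103 mm (22 mm wide). Two guide rods of the bar at clamp y = +-70 mm may stand out of its top, always at least 24 mm below the knob's grip point
- home_left (a point): point fixed to the clamp: where the geometric centre of a tube lies when it is home in the left groove (at clamp y = +60 mm): on the groove floor with its far end against the end stop
- home_mid (a point): point fixed to the clamp: where the geometric centre of a tube lies when it is home in the middle groove (at clamp y = 0 mm): on the groove floor with its far end against the end stop
- home_right (a point): point fixed to the clamp: where the geometric centre of a tube lies when it is home in the right groove (at clamp y = -60 mm): on the groove floor with its far end against the end stop
- tube1: steel square tube, 200 mm long, 30 x 30 mm, thin-walled and open at both ends, about 0.36 kg; origin at its geometric centre, its x axis runs lengthwise. It starts on the plywood board. The two or three tubes are alike; any of them may be absent
- tube2: steel square tube, 200 mm long, 30 x 30 mm, thin-walled and open at both ends, about 0.36 kg; origin at its geometric centre, its x axis runs lengthwise. It starts on the plywood board. The two or three tubes are alike; any of them may be absent
- tube3: steel square tube, 200 mm long, 30 x 30 mm, thin-walled and open at both ends, about 0.36 kg; origin at its geometric centre, its x axis runs lengthwise. It starts on the plywood board. The two or three tubes are alike; any of them may be absent
- offcut1: offcut of flat rectangular tube from the last job: 150 mm long, 30 mm wide, 20 mm high, about 0.22 kg; origin at its geometric centre, x lengthwise. It starts in a groove of the clamp with its far end under the press bar, so it must be drawn out towards clamp -x (by 50 mm) before it can be lifted. One or two are there; any may be absent
- offcut2: offcut of flat rectangular tube from the last job: 150 mm long, 30 mm wide, 20 mm high, about 0.22 kg; origin at its geometric centre, x lengthwise. It starts in a groove of the clamp with its far end under the press bar, so it must be drawn out towards clamp -x (by 50 mm) before it can be lifted. One or two are there; any may be absent
- offcut3: offcut of flat rectangular tube from the last job: 150 mm long, 30 mm wide, 20 mm high, about 0.22 kg; origin at its geometric centre, x lengthwise. It starts in a groove of the clamp with its far end under the press bar, so it must be drawn out towards clamp -x (by 50 mm) before it can be lifted. One or two are there; any may be absent
- board: plywood board fixed to the bench, 220 mm (x) by 330 mm (y), 9 mm thick, on which the tubes lie, lengthwise roughly along its x; origin at the centre of its underside
- scrap_bin: open grey steel bin fixed to the bench, 240 mm (x) by 180 mm (y), 70 mm high, walls and floor 4 mm; origin at the centre of its underside. The offcuts go in here, lying inside below the rim
- tape_roll: roll of green masking tape, 90 mm across, 35 mm high, lying on a white spiral notebook; to be left alone
- spray_can: spray can, 66 mm across, 190 mm high, standing; to be left alone
- hammer: hammer 260 mm long, lying; to be left alone
Not all that is in view belongs to the job. Leave any green or purple look-alike of the offcut3 alone.

How it is judged:
By the outcome, as a careful person would: the job done as asked, in the order asked, and still so for the second after the job is handed in, with the robot touching nothing.
Of tube1, tube2, tube3 only 2 to 3 are there at a start; the rules pass over those that are not, and their reading is None.
Of offcut1, offcut2, offcut3 only 1 to 2 are there at a start; the rules pass over those that are not, and their reading is None.
At some moment in a run one of tube1, tube2, tube3 may be knocked a few centimetres aside while the robot is not near it.
Once in a run the grip may slacken for a moment while it holds something.
It also fails if it takes over 210 s, if anything falls off the work surface, if the arm or the gripper's body presses on something with over 40 N, if the wrist force passes 120 N, or if a joint passes its speed limit or range.

### The arm

A 6-joint arm with a two-finger parallel gripper is mounted at the origin on the work surface. World frame = base frame: x ahead of the robot, y to its left, z up, the work surface at z = 0. Lengths are in mm, angles in rad, forces in N, time in s.
With the tool pointing down it reaches from about 275 to 825 mm from the base axis. Payload 4.9 kg.
Tool frame: the origin (TCP) lies at the very end of the fingers, on their centre line; the grasp point (between the pads) lies 19 mm behind it; z points along the fingers, y is the line along which they close (so a half turn about z gives the same grasp; the last joint's range is limited). The gripper opens to 85 mm and grips with 20 to 120 N. Pads are 22 mm wide; open, the fingers measure 114 mm over their backs; the gripper's body (76 mm by 85 mm) begins 54 mm behind the grasp point. The pads swing forward as they close: fully open they stand 13 mm farther back than shut.
Start: joints at [1.155, 0.326, -0.193, 1.052, 0, 1.437], TCP at [152.941, 528.325, 209.381] pointing down, gripper open.
Joint ranges: [-2.65, 2.65], [-0.97, 1.79], [-1.3, 1.35], [-1.93, 2.1], [-1.47, 1.37], [-3.14, 3.14]. Speed limits (rad/s): [2.57, 2.57, 3.14, 3.14, 3.14, 3.14].

### API

Orientations are given as [roll, pitch, yaw] about the fixed x, y, z axes, in that order (R = Rz(yaw) Ry(pitch) Rx(roll)).
In Python, from bench import bot, solve_ik, imaging gives the robot as it stands. Calls block until the motion is done:
- bot.move_ptp(position, orientation): joint-space move of the TCP to a pose.
- bot.movel(position, rot=None, max_speed=150, threshold=None): straight line of the TCP; rot=None keeps the orientation; max_speed is the mean speed in mm/s. With threshold (N) it stops when the force on the tool has changed by that much, and returns True; else False.
- bot.move_j(angles): joint-space move.
- bot.grip(opening, effort=None): opening from 0.0 (shut) to 1.0 (fully open); effort is the grip in N (None keeps the last); returns when the fingers have stopped.
- bot.dwell(seconds).
- solve_ik(position, orientation): joint angles nearest the present ones, or None.
- bot.get_state(): the state.
- imaging.capture(name): name is "scene" or "side" or "wrist"; returns the picture (384x512x3 uint8, blue, green, red); there is no depth.
- imaging.camera_model(name): a dict with "K" (3x3 intrinsics, pixels), "position" and "rotation" of the camera in the world. Camera axes: x right, y up, looking along -z (the intrinsics and any distortion apply to the point x, -y, -z); pixel columns grow to the right and rows downward; lengths in mm; the calibration is good to about 2 mm. The wrist camera is an equidistant fisheye: a pixel r from the principal point sees the ray r / f radians off the axis. A picture is of the moment at which its call begins: read the wrist's pose just before it. camera_model takes no time and is no camera call; for the wrist camera it gives the pose at the moment of the call.
A pose or a line that the arm cannot do raises bot.IKError and nothing moves.
- bot.sign_off(): hands the job in; it is judged then, once.
The state is a dict: "t": time; "qpos": joint angles; "joint_velocities": joint speeds; "effort": joint torques, N m; "tcp_pos": TCP position; "orientation": TCP orientation; "contact_force": force on the tool from outside, world axes, zero at the start; "wrist_torque": the same for the moment, N m; "opening": opening from 0.0 (shut) to 1.0 (fully open); "gripper_force": force on a finger pad.
Only numpy, scipy, OpenCV 4.12 (cv2) and the standard library are available. Lean on these libraries where they do the work, as an engineer would, in place of code of your own. Each camera call takes 0.05 s, during which the arm holds its last target. There are 200 camera calls.

## Working session

There is one attempt and no reset: what is moved stays moved. The work goes in short steps, each a Python script; the robot and the scene stay as the last script left them, time stands still between calls to the robot, and variables do not carry over. Pictures are saved under pics/ and viewed, at most 14 in all, crops included, and the job is handed in when it is done.

```bash
ls; mkdir -p pics
python3 - <<'E'
from bench import bot, imaging
import cv2, numpy as np
for n in ("scene","side"):
    im=imaging.capture(n); cv2.imwrite(f"pics/{n}0.png",im)
    m=imaging.camera_model(n); print(n,m)
m=imaging.camera_model("wrist"); print(m)
s=bot.get_state(); print(s)
E
```

```text
pics
scene {'K': array([[462.26643519,   0.        , 267.17709901],
       [  0.        , 462.26643519, 183.90727471],
       [  0.        ,   0.        ,   1.        ]]), 'position': array([1318.33475345, -404.16693953, 1228.37807341]), 'rotation': array([ 0.67012409, -0.00996954,  1.13356402])}
side {'K': array([[415.55224009,   0.        , 252.64105288],
       [  0.        , 415.55224009, 183.75928699],
       [  0.        ,   0.        ,   1.        ]]), 'position': array([ 492.36857246, -810.93013721,  980.60014818]), 'rotation': array([ 0.73569268,  0.00783374, -0.07399683])}
{'K': array([[297.31863964,   0.        , 255.93826294],
       [  0.        , 297.31863964, 187.80450528],
       [  0.        ,   0.        ,   1.        ]]), 'position': array([ 86.71393456, 547.47623023, 372.67771081]), 'rotation': array([-0.27494687,  0.00322159,  1.28883245])}
{'t': 0.1, 'qpos': array([ 1.15482860e+00,  3.26871888e-01, -1.93489859e-01,  1.05201360e+00,
       -9.34711376e-06,  1.43658894e+00]), 'joint_velocities': array([ 1.67624558e-03,  8.97785833e-04,  3.65652326e-03, -1.66340934e-04,
        9.81389390e-04, -5.85095161e-05]), 'effort': array([ 2.00966409e-03, -4.44238651e+01,  2.63040072e+01,  7.93402491e-03,
       -6.79187087e-05, -5.99807649e-06]), 'tcp_pos': array([152.69146506, 527.79211013, 208.67675001]), 'orientation': array([-3.14002659e+00, -2.02016765e-04,  2.85983216e+00]), 'contact_force': array([0.31542114, 0.13308449, 0.48554152]), 'wrist_torque': array([ 0.008466  , -0.04436684, -0.01494169]), 'gripper_force': 0.0, 'opening': 1.0008258888296169}
```

View pics/scene0.png

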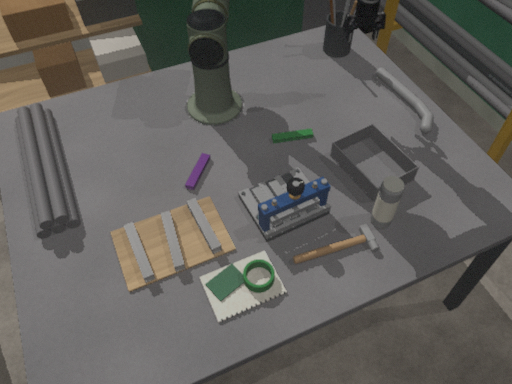

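View pics/side0.png

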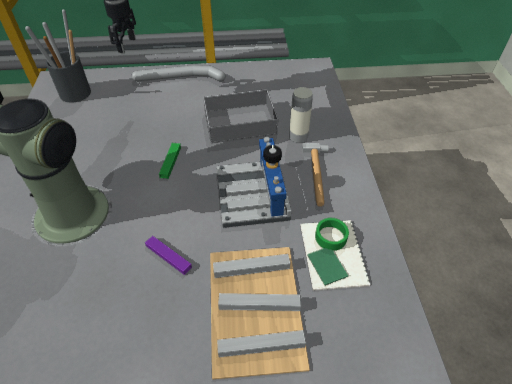

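Both pictures show three tubes on the board: side view rows ~265, 300 and 343, x 220–300. The clamp is around side (252,190), with the bin behind it at (240,117). The green and purple bars are look-alikes. Next I'll get rough positions and then look from the wrist.

```bash
cat > h.py <<'E'
from bench import bot, solve_ik, imaging
import cv2, numpy as np
from scipy.spatial.transform import Rotation as R
def ray(m,px,fish=False):
    K=m["K"]; u=(np.asarray(px,float)-[K[0,2],K[1,2]])/K[0,0]
    if fish:
        r=np.linalg.norm(u)+1e-12; d=np.array([u[0]/r*np.sin(r),-u[1]/r*np.sin(r),-np.cos(r)])
    else: d=np.array([u[0],-u[1],-1.]); d/=np.linalg.norm(d)
    return R.from_euler('xyz',m["rotation"]).apply(d)
def onz(m,px,z,fish=False):
    d=ray(m,px,fish); p=m["position"]; return p+d*(z-p[2])/d[2]
def proj(m,P,fish=False):
    c=R.from_euler('xyz',m["rotation"]).inv().apply(np.asarray(P,float)-m["position"])
    v=np.array([c[0],-c[1]]); K=m["K"]; n=np.linalg.norm(v)
    u=v/n*np.arctan2(n,-c[2]) if fish else v/-c[2]
    return u*K[0,0]+[K[0,2],K[1,2]]
def shot(name,path=None):
    m=imaging.camera_model(name); im=imaging.capture(name)
    if path: cv2.imwrite(path,im)
    return m,im
def down(yaw): return [np.pi,0,yaw]
def topdown(m,im,cx,cy,z,span=300,res=2.0,fish=True):
    "rectify the plane z: returns picture, row down = -x, col right = -y; res px/mm"
    n=int(span*res); 
    xs=cx+span/2-np.arange(n)/res; ys=cy+span/2-np.arange(n)/res
    X,Y=np.meshgrid(xs,ys,indexing='ij')
    P=np.stack([X,Y,np.full_like(X,z)],-1).reshape(-1,3)
    c=R.from_euler('xyz',m["rotation"]).inv().apply(P-m["position"])
    v=np.stack([c[:,0],-c[:,1]],1); nn=np.linalg.norm(v,axis=1)+1e-9
    K=m["K"]; s=(np.arctan2(nn,-c[:,2])/nn if fish else 1/-c[:,2])*K[0,0]
    u=(v*s[:,None]+[K[0,2],K[1,2]]).reshape(n,n,2).astype(np.float32)
    return cv2.remap(im,u[...,0],u[...,1],cv2.INTER_LINEAR)
E
python3 - <<'E'
from h import *
s=imaging.camera_model("side"); c=imaging.camera_model("scene")
for nm,p,z in [("board a",(209,250),9),("b",(290,248),9),("c",(304,370),9),("d",(211,373),9),("clampmouthL",(219,165),20),("clampmouthR",(223,221),20),("clampfarR",(289,219),20),("knob",(272,154),170),("bin",(204,98),70),("bin",(268,95),70),("bin",(276,125),70),("bin",(210,128),70),("can",(301,95),190),("tube",(251,265),39),("tube",(259,301),39),("tube",(261,343),39)]:
    print(nm,onz(s,p,z).round())
print("scene bin",[onz(c,p,70).round()[:2].tolist() for p in [(376,129),(415,163),(374,195),(333,158)]], "knob",onz(c,(295,184),170).round())
bot.grip(1.0)
for x,y,name in [(380,-60,"w_clamp")]:
    for yaw in (0,np.pi,np.pi/2,-np.pi/2):
        q=solve_ik([x,y,330],down(yaw)); print(yaw,q)
E
```

```text
board a [ 412. -169.    9.]
b [ 635. -180.    9.]
c [ 623. -504.    9.]
d [ 415. -495.    9.]
clampmouthL [446. 148.  20.]
clampmouthR [453. -81.  20.]
clampfarR [644. -89.  20.]
knob [603.  29. 170.]
bin [401. 446.  70.]
bin [635. 444.  70.]
bin [645. 273.  70.]
bin [422. 276.  70.]
can [720. 270. 190.]
tube [ 523. -244.   39.]
tube [ 535. -346.   39.]
tube [ 531. -448.   39.]
scene bin [[427.0, 451.0], [616.0, 480.0], [672.0, 282.0], [483.0, 243.0]] knob [597.  34. 170.]
0 [-0.34910267 -0.04744574 -0.32685445  1.29138762  0.          2.79248998]
3.141592653589793 [-0.34910267 -0.04744574 -0.32685445  1.29138762  0.         -0.34910267]
1.5707963267948966 [-0.34910267 -0.04744574 -0.32685445  1.29138762  0.          1.22169366]
-1.5707963267948966 [-0.34910267 -0.04744574 -0.32685445  1.29138762  0.         -1.919899  ]
```

Run:
```python
from h import *
bot.move_ptp([500,33,300],down(np.pi))
m,im=shot("wrist","pics/wc_raw.png"); print(m["position"],m["rotation"]); np.save("pics/wc.npy",m)
a=topdown(m,im,540,33,27,300)
bot.move_ptp([560,-335,300],down(np.pi))
m,im=shot("wrist","pics/wb_raw.png"); np.save("pics/wb.npy",m)
b=topdown(m,im,540,-335,39,380,1.57)
cv2.imwrite("pics/wtd_c.png",a[:600,:600]);cv2.imwrite("pics/wtd_b.png",b)
print(bot.get_state()["t"])
```

```text
[431.09408362  33.8291861  463.88524096] [-2.74486580e-01  1.22918448e-03  1.57168339e+00]
4.0
```

View pics/wtd_c.png

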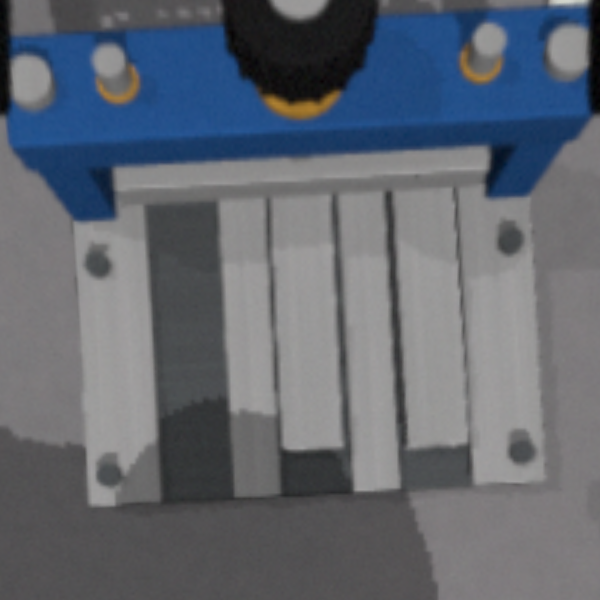

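View pics/wtd_b.png

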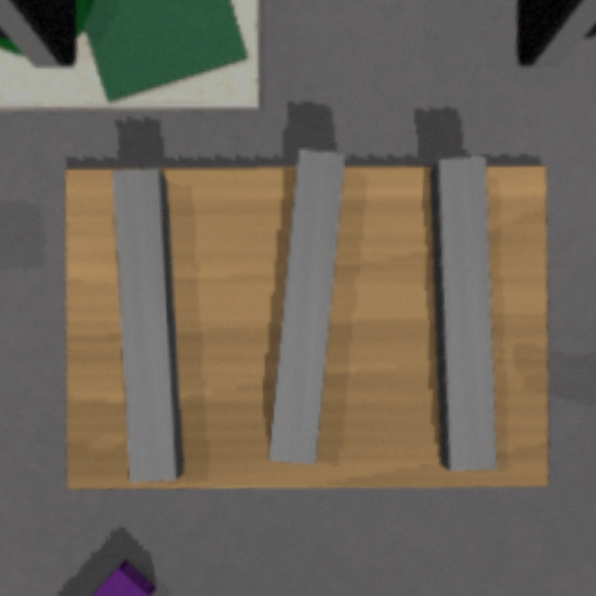

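The clamp view gives bed mouth corners at (88,506) and (546,482). That puts the clamp centre near (543,30) with yaw about 0.053. There are offcuts in the middle and right grooves, with mouth ends at row 448, and the left groove is empty. The board view shows three tubes, centred near (147,325), (307,306) and (467,313).

Next I'll check the bin and test tube segmentation.

```bash
cat >> h.py <<'E'
def tubes(m,im,cx=540,cy=-335,z=39,span=400,res=2.0):
    t=topdown(m,im,cx,cy,z,span,res); hsv=cv2.cvtColor(t,cv2.COLOR_BGR2HSV)
    mask=((hsv[...,1]<45)&(hsv[...,2]>112)&(hsv[...,2]<190)).astype(np.uint8)*255
    mask=cv2.morphologyEx(mask,cv2.MORPH_OPEN,np.ones((15,15)))
    out=[]
    for c in cv2.findContours(mask,cv2.RETR_EXTERNAL,cv2.CHAIN_APPROX_NONE)[0]:
        (u,v),(a,b),_=r=cv2.minAreaRect(c)
        L,W=max(a,b)/res,min(a,b)/res
        if not(150<L<260 and 20<W<48): continue
        q=cv2.boxPoints(r); e=[q[1]-q[0],q[2]-q[1]]; e=max(e,key=np.linalg.norm)
        d=np.array([-e[1],-e[0]]); d*=np.sign(d[0])
        out.append((cx+span/2-v/res,cy+span/2-u/res,np.arctan2(d[1],d[0]),L,W))
    return out,mask
E
python3 - <<'E'
from h import *
m=np.load("pics/wb.npy",allow_pickle=True).item(); im=cv2.imread("pics/wb_raw.png")
o,mask=tubes(m,im); print(np.round(o,3))
cv2.imwrite("pics/mask.png",mask)
bot.move_ptp([530,345,300],down(np.pi))
m,im=shot("wrist"); t=topdown(m,im,530,360,70,300); cv2.imwrite("pics/bin.png",t)
E
```

```text
[[ 5.23029e+02 -2.36220e+02  5.60000e-02  1.97890e+02  2.86450e+01]
 [ 5.30003e+02 -4.42818e+02  3.80000e-02  1.97688e+02  2.82750e+01]
 [ 5.34293e+02 -3.40313e+02 -9.80000e-02  1.97933e+02  2.92710e+01]]
```

View pics/bin.png

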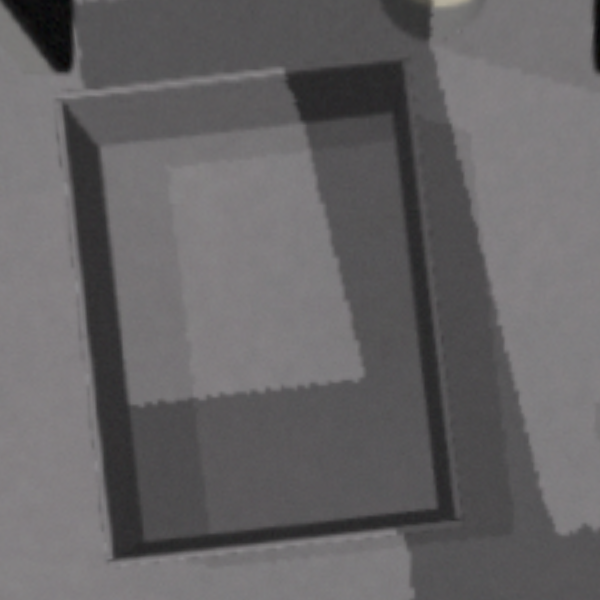

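```bash
cat >> h.py <<'E'
CY=0.053; CC=np.array([542.9,30.0])
BC=np.array([525.5,380.5]); BY=0.112
def fr(c,yaw,x,y,z): 
    return [c[0]+x*np.cos(yaw)-y*np.sin(yaw), c[1]+x*np.sin(yaw)+y*np.cos(yaw), z]
def cl(x,y,z): return fr(CC,CY,x,y,z)
def st(tag):
    s=bot.get_state(); print(tag,"t %.1f op %.3f gf %.1f F %s"%(s["t"],s["opening"],s["gripper_force"],s["contact_force"].round(1)),"z %.1f"%s["tcp_pos"][2]); return s
E
cat > off.py <<'E'
from h import *
import sys
gy,by=float(sys.argv[1]),float(sys.argv[2])
yw=np.pi+CY
bot.grip(0.55,80)
bot.move_ptp(cl(-25,gy,120),down(yw))
print(bot.movel(cl(-25,gy,28.5),max_speed=100,threshold=15)); st("down")
bot.grip(0.0,90); s=st("grip")
bot.movel(cl(-87,gy,28.5),max_speed=80); st("drawn")
bot.movel(cl(-87,gy,150)); st("lift")
cv2.imwrite(f"pics/lift{int(gy)}.png",shot("wrist")[1])
bot.move_ptp(fr(BC,BY,-20,by,150),down(np.pi+BY)); s=st("bin")
bot.movel(fr(BC,BY,-20,by,20),max_speed=100,threshold=15); st("low")
bot.grip(0.6); bot.movel(fr(BC,BY,-20,by,150)); st("up")
E
python3 off.py 0 35
```

```text
False
down t 9.4 op 0.552 gf 0.0 F [ 0.8 -0.   0.4] z 29.0
grip t 9.9 op -0.002 gf 0.0 F [ 0.   0.8 -0.8] z 28.6
drawn t 10.8 op -0.002 gf 0.0 F [ 0.3  0.2 -0.4] z 28.7
lift t 11.8 op 0.001 gf 0.0 F [-0.3  0.  -0.2] z 149.2
bin t 13.3 op 0.001 gf 0.0 F [ 0.7 -0.1  0.4] z 150.0
low t 14.7 op 0.004 gf 0.0 F [ 0.3 -0.3 -0.5] z 20.8
up t 16.3 op 0.598 gf 0.0 F [-0.9  0.8  0. ] z 149.0
```

View pics/lift0.png

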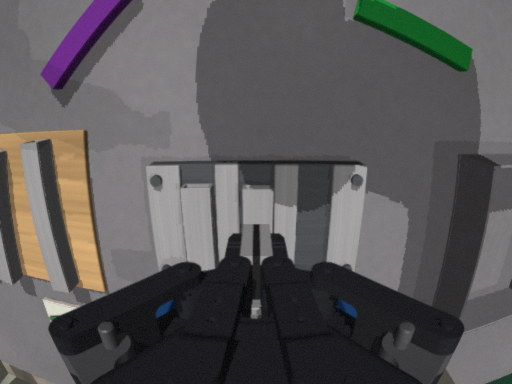

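The fingers shut on nothing: the middle offcut, with its end at (258,186), hasn't moved. I'll go down again and look at that pose.

Run:
```python
from h import *
yw=np.pi+CY
bot.grip(0.55,40)
bot.move_ptp(cl(-25,0,120),down(yw))
bot.movel(cl(-25,0,28.5),max_speed=100,threshold=15); s=st("down"); print(s["tcp_pos"],cl(-25,0,28.5),s["orientation"])
w=shot("wrist")[1]; sd=shot("side")[1]; 
bot.grip(0.35); st("g.35"); w2=shot("wrist")[1]
a=np.hstack([w[150:384,130:400],w2[150:384,130:400]]); b=cv2.resize(sd[120:240,190:320],None,fx=2,fy=1.95,interpolation=cv2.INTER_CUBIC)
print(a.shape,b.shape)
cv2.imwrite("pics/dbg.png",np.hstack([a,b[:234]]))
```

```text
down t 19.0 op 0.551 gf 0.0 F [-0.   0.5 -0.3] z 29.0
[518.49623534  28.7046487   29.00529512] [np.float64(517.9351042815185), np.float64(28.675620233715097), 28.5] [-3.14146252e+00  9.68968772e-04 -3.08847545e+00]
g.35 t 19.4 op 0.351 gf 0.0 F [-0.4 -0.5  1.4] z 28.7
(234, 540, 3) (234, 260, 3)
```

View pics/dbg.png

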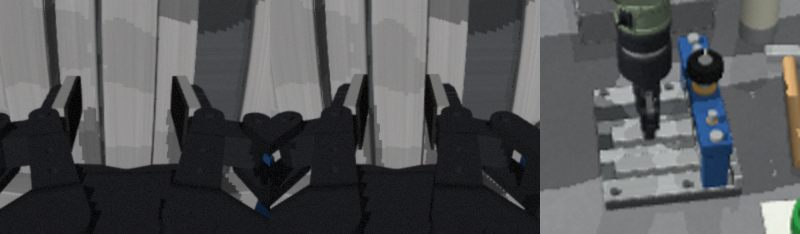

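The fingers straddle the offcut but appear to stop above it. I'll probe downward for contact with them part open.

Run:
```python
from h import *
bot.grip(0.5)
r=bot.movel(cl(-25,0,10),max_speed=15,threshold=6); st("probe %s"%r)
```

```text
probe False t 21.1 op 0.499 gf 0.0 F [0.2 0.6 0.1] z 10.1
```

Run:
```python
from h import *
cv2.imwrite("pics/d2w.png",shot("wrist")[1]); sd=shot("side")[1]; sc=shot("scene")[1]
bot.grip(0.25,30); s=st("grip"); print(s["tcp_pos"])
w=cv2.imread("pics/d2w.png")[150:384,130:400]
f=lambda i,x,y: cv2.resize(i[y:y+78,x:x+87],None,fx=3,fy=3,interpolation=cv2.INTER_CUBIC)
cv2.imwrite("pics/dbg2.png",np.hstack([w,f(sd,205,140),f(sc,240,150)]))
```

```text
grip t 21.5 op 0.343 gf 30.2 F [-0.2  0.1  2.8] z 10.2
[518.05827179  28.83653354  10.23988888]
```

View pics/dbg2.png

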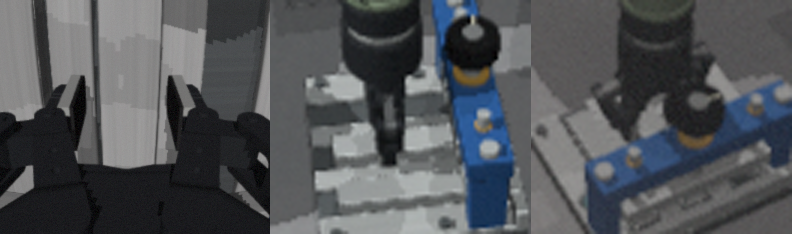

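With TCP z at 10 it does grip (opening 0.343, 30 N), so the real fingertips sit well above the nominal TCP when part open. I'll probe the strip for the offset.

Run:
```python
from h import *
bot.grip(0.45); 
r=bot.movel(cl(-25,0,-4),max_speed=12,threshold=5); s=st("probe %s"%r)
z=s["tcp_pos"][2]+ (2.0 if r else 0)
bot.movel(cl(-25,0,z),max_speed=12)
bot.grip(0.0,90); st("grip")
```

```text
probe True t 22.4 op 0.451 gf 2.6 F [-1.  -0.3  4.9] z 3.8
grip t 23.1 op 0.320 gf 89.5 F [-1.4  0.5  5.6] z 6.1
```

```bash
cat > off2.py <<'E'
from h import *
import sys
gy,by=float(sys.argv[1]),float(sys.argv[2]); Z=6.0
yw=np.pi+CY
if len(sys.argv)<4:
    bot.grip(0.5,80); bot.move_ptp(cl(-25,gy,120),down(yw))
    print(bot.movel(cl(-25,gy,Z),max_speed=100,threshold=8)); st("down")
    bot.grip(0.0,90); st("grip")
bot.movel(cl(-87,gy,Z),max_speed=60); st("drawn")
bot.movel(cl(-87,gy,150)); s=st("lift")
if s["opening"]<0.25: raise SystemExit("lost")
bot.move_ptp(fr(BC,BY,-20,by,150),down(np.pi+BY)); s=st("bin")
if s["opening"]<0.25: raise SystemExit("lost")
print(bot.movel(fr(BC,BY,-20,by,3),max_speed=100,threshold=10)); st("low")
bot.grip(0.55); bot.movel(fr(BC,BY,-20,by,150)); st("up")
E
python3 off2.py 0 35 1 && python3 off2.py -60 -35
python3 - <<'E'
from h import *
bot.move_ptp([400,150,300],down(np.pi))
cv2.imwrite("pics/chk.png",np.hstack([shot("side")[1][80:300,120:380],shot("scene")[1][110:330,220:480]]))
E
```

```text
drawn t 24.2 op 0.324 gf 89.7 F [-0.5  0.1  7.4] z 6.1
lift t 25.3 op 0.323 gf 88.9 F [-0.6  0.5 -1.6] z 148.9
bin t 26.8 op 0.320 gf 88.9 F [ 0.8 -0.1 -2.1] z 149.9
False
low t 28.4 op 0.324 gf 88.9 F [-0.2 -0.6 -1.4] z 3.8
up t 29.9 op 0.551 gf 0.0 F [-0.1  0.   0.1] z 148.9
False
down t 33.0 op 0.503 gf 0.0 F [1.3 0.7 0.2] z 6.5
grip t 33.3 op 0.324 gf 89.3 F [-2.  0.  5.] z 7.1
drawn t 34.5 op 0.321 gf 89.6 F [4.2 0.4 8.8] z 7.1
lift t 35.6 op 0.317 gf 88.9 F [-0.1 -0.3 -2.5] z 148.9
bin t 37.0 op 0.322 gf 92.6 F [-0.3  0.4 -2.2] z 149.8
False
low t 38.6 op 0.321 gf 92.6 F [-0.4  0.5 -3. ] z 3.7
up t 40.1 op 0.552 gf 0.0 F [-0.3 -0.  -0.5] z 149.0
```

View pics/chk.png

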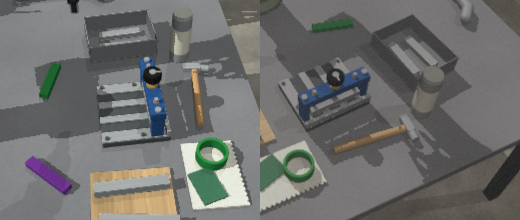

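Both offcuts are in the bin (left crop (122,30), right crop (410,55)) and the grooves are empty. Next I'll wind the knob up.

Run:
```python
from h import *
K=cl(60,0,0)
def P(z): return [K[0],K[1],z]
z0=134
q=solve_ik(P(260),down(0.3)); print(q)
bot.grip(1.0); bot.move_ptp(P(260),down(0.3))
print(bot.movel(P(z0),max_speed=120,threshold=8)); st("down")
bot.grip(0.0,60); s=st("grip"); z0=s["tcp_pos"][2]
y0=0.3
for i in range(1,9):
    y=y0+0.7*i
    bot.move_ptp(P(z0+2.55*0.7*i),down(y)); s=bot.get_state()
    print(i,s["qpos"][5].round(2),s["wrist_torque"].round(2),s["contact_force"].round(1),round(s["opening"],3))
bot.grip(1.0); st("rel")
bot.movel(P(260)); st("up")
m,im=shot("side","pics/side2.png"); m,im=shot("scene","pics/scene2.png")
```

```text
[-0.06722944  0.40279289  0.0497846   1.21778804  0.          2.77436322]
False
down t 45.1 op 0.998 gf 0.0 F [-0.1 -0.6  0.3] z 134.8
grip t 45.5 op 0.561 gf 61.3 F [-1.9  2.5  4.8] z 135.0
1 2.08 [ 0.46 -0.19  0.11] [ 1.9  2.5 -0.3] 0.56
2 1.38 [ 0.62 -0.53  0.12] [ 3.2  3.3 -1.4] 0.558
3 0.68 [ 0.68 -0.67  0.14] [ 3.4  3.2 -2.3] 0.566
4 -0.02 [ 0.8  -0.74  0.16] [ 3.3  4.7 -2.4] 0.559
5 -0.72 [ 0.88 -0.78  0.09] [ 4.2  5.2 -2. ] 0.563
6 -1.42 [ 0.99 -0.7   0.07] [ 2.7  5.4 -1.7] 0.561
7 -2.12 [ 0.96 -0.57  0.07] [ 1.3  4.8 -1.6] 0.563
8 -2.82 [ 0.97 -0.41  0.05] [ 1.6  4.2 -0.5] 0.562
rel t 51.7 op 1.004 gf 0.0 F [-0.2 -0.3 -0.5] z 149.4
up t 52.6 op 1.001 gf 0.0 F [-0.1 -0.2 -0.8] z 259.1
```

```bash
cat > tube.py <<'E'
from h import *
import sys
ny,gy=float(sys.argv[1]),float(sys.argv[2])
bot.grip(0.6,90)
bot.move_ptp([560,-335,300],down(np.pi))
m,im=shot("wrist"); o,_=tubes(m,im); print(np.round(o,3).tolist())
t=min(o,key=lambda a:abs(a[1]-ny))
if abs(t[1]-ny)>60: raise SystemExit("no tube")
g=lambda z: fr(t[:2],t[2],-20,0,z)
bot.move_ptp(g(100),down(np.pi+t[2]))
print("hit",bot.movel(g(-4),max_speed=100,threshold=8)); st("down")
bot.grip(0.0,100); s=st("grip")
if s["opening"]<0.25: raise SystemExit("missed")
dz=s["tcp_pos"][2]+4
bot.movel(g(150)); s=st("lift")
if s["opening"]<0.25: raise SystemExit("lost")
bot.move_ptp(cl(-150,gy,150),down(np.pi+CY)); s=st("over")
if s["opening"]<0.25: raise SystemExit("lost")
bot.movel(cl(-110,gy,60),max_speed=150)
hit=bot.movel(cl(-110,gy,3+dz),max_speed=40,threshold=8); s=st("floor %s"%hit)
zf=s["tcp_pos"][2]
if not hit or abs(zf-7-dz)>4: raise SystemExit("check floor, expected %.1f"%(7+dz))
hit=bot.movel(cl(-27,gy,zf+0.5),max_speed=60,threshold=25); s=st("push %s"%hit)
c=R.from_euler('z',-CY).apply(s["tcp_pos"]-[*CC,0]); print("clamp xy of tcp",c.round(1))
E
python3 tube.py -236 60
```

```text
[[523.139, -236.267, 0.058, 198.594, 28.865], [530.489, -442.71, 0.036, 198.305, 28.872], [534.535, -340.038, -0.096, 198.337, 29.631]]
hit False
down t 57.1 op 0.598 gf 0.0 F [-0.1  0.2  1.3] z -3.4
grip t 57.5 op 0.326 gf 99.3 F [-0.9  1.   4.5] z -2.9
lift t 58.6 op 0.325 gf 98.8 F [-1.  -0.  -3.3] z 148.9
over t 59.9 op 0.326 gf 98.9 F [ 0.4  0.  -4. ] z 150.2
floor True t 61.9 op 0.331 gf 99.8 F [-0.9 -0.4  5.4] z 8.0
push True t 62.3 op 0.326 gf 99.7 F [-1.9 -0.1  6.1] z 8.1
clamp xy of tcp [-110.5   60.     8.1]
```

View pics/scene2.png

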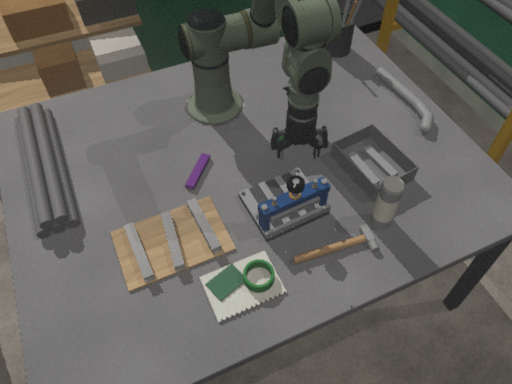

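The bar is up and both offcuts are in the bin at (372,165). The first tube is seated on the groove floor, but the push stopped early, so I'll retry it.

```bash
cat > push.py <<'E'
from h import *
import sys
gy=float(sys.argv[1]); dz=float(sys.argv[2]); th=float(sys.argv[3]) if len(sys.argv)>3 else 30
cp=lambda: R.from_euler('z',-CY).apply(bot.get_state()["tcp_pos"]-[*CC,0])
z=cp()[2]+dz
bot.movel(cl(cp()[0],gy,z),max_speed=20)
for k in range(4):
    hit=bot.movel(cl(-25,gy,z),max_speed=40,threshold=th); s=st("push %s"%hit); c=cp(); print(c.round(1))
    if not hit or c[0]>-40: break
E
python3 push.py 60 1
```

```text
push False t 64.8 op 0.330 gf 100.4 F [-16.3  -2.2  10.8] z 8.1
[-32.3  60.    8.1]
```

```bash
cat > rel.py <<'E'
from h import *
import sys
gy=float(sys.argv[1])
c=R.from_euler('z',-CY).apply(bot.get_state()["tcp_pos"]-[*CC,0])
bot.grip(0.5); st("rel"); bot.movel(cl(c[0],gy,c[2]+1),max_speed=20)
bot.movel(cl(c[0]-5,gy,150)); st("up")
E
sed -i 's/threshold=25); s=st("push/threshold=45); s=st("push/; s/cl(-27,gy,zf+0.5)/cl(-25,gy,zf+1)/' tube.py
python3 rel.py 60 && python3 tube.py -340 0
```

```text
rel t 65.1 op 0.500 gf 0.0 F [-0.4 -0.3  0.4] z 9.5
up t 66.7 op 0.501 gf 0.0 F [ 0.5 -0.5 -0.8] z 149.2
[[530.417, -442.93, 0.034, 198.164, 28.528], [534.559, -340.106, -0.096, 198.2, 29.498]]
hit False
down t 70.7 op 0.601 gf 0.0 F [ 1.2  0.3 -0.6] z -3.3
grip t 71.0 op 0.328 gf 99.7 F [-0.4 -0.1  5.2] z -2.8
lift t 72.2 op 0.323 gf 98.9 F [ 0.4  0.  -4. ] z 148.7
over t 73.6 op 0.329 gf 98.9 F [ 1.2  0.1 -3.8] z 150.3
floor True t 75.6 op 0.327 gf 99.8 F [-0.9  0.7  5.4] z 8.1
push True t 76.1 op 0.333 gf 99.9 F [-2.9 -1.2  6.6] z 8.1
clamp xy of tcp [-110.8    0.     8.1]
```

```bash
python3 push.py 0 1 && python3 rel.py 0 && python3 tube.py -443 -60; python3 push.py -60 1
```

```text
push False t 78.6 op 0.328 gf 101.1 F [-18.3  -2.2  14.1] z 8.1
[-32.8   0.    8.1]
rel t 78.9 op 0.499 gf 0.0 F [ 0.6 -0.  -0. ] z 9.4
up t 80.6 op 0.500 gf 0.0 F [-0.4  0.5  0.5] z 149.2
[[530.247, -442.924, 0.034, 198.5, 28.489]]
hit False
down t 84.5 op 0.600 gf 0.0 F [ 0.2 -1.  -0.8] z -3.2
grip t 84.8 op 0.326 gf 100.4 F [-1.1  0.7  5.4] z -2.7
lift t 86.0 op 0.328 gf 99.3 F [ 0.1  0.7 -3.6] z 148.7
over t 87.5 op 0.327 gf 99.3 F [ 0.7  0.7 -3. ] z 150.4
floor True t 89.5 op 0.328 gf 100.3 F [-1.  -0.   5.2] z 8.2
push False t 91.1 op 0.328 gf 101.1 F [-16.7  -1.9   9.6] z 8.2
clamp xy of tcp [-32.1 -59.8   8.2]
push False t 91.9 op 0.326 gf 101.1 F [-17.7  -2.9  10.2] z 8.2
[-32.  -59.7   8.2]
```

```bash
python3 rel.py -60
python3 - <<'E'
from h import *
bot.move_ptp([470,33,300],down(np.pi))
m,im=shot("wrist"); np.save("pics/wc2.npy",m)
t=topdown(m,im,500,30,50,300); cv2.imwrite("pics/seat.png",t)
E
```

```text
rel t 92.2 op 0.498 gf 0.0 F [-0.5 -0.5  0.4] z 9.7
up t 93.8 op 0.501 gf 0.0 F [-0.2  0.5 -0.5] z 149.2
```

View pics/seat.png

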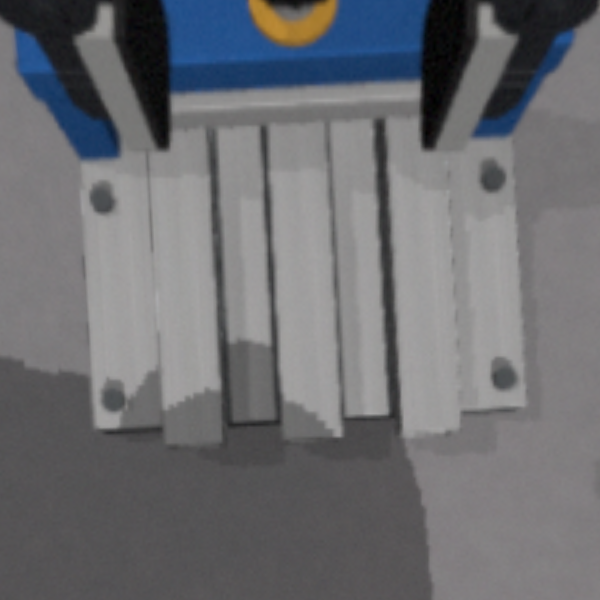

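All three tubes are home: the mouth ends at (193,443), (312,438) and (432,433) come out at clamp x of about -112 ±1, as expected. Now winding down.

Run:
```python
from h import *
K=cl(60,0,0)
def P(z): return [K[0],K[1],z]
y0=5.6; z0=149.0
bot.grip(1.0); bot.move_ptp(P(260),down(y0)); print(bot.get_state()["qpos"][5])
print(bot.movel(P(z0),max_speed=120,threshold=8)); st("down")
bot.grip(0.0,90); s=st("grip"); z0=s["tcp_pos"][2]
b=s["wrist_torque"][2]; a=0; zstop=None
while a<5.2:
    step=0.35 if a<1.7 else 0.15
    a+=step
    bot.move_ptp(P(z0-2.55*a if zstop is None else zstop),down(y0-a)); s=bot.get_state()
    tz=s["wrist_torque"][2]; print(round(a,2),round(tz-b,2),s["contact_force"].round(1),round(s["opening"],3))
    if abs(tz-b)>0.3 and zstop is None: zstop=z0-2.55*(a-step)
    if abs(tz-b)>0.9: break
st("end")
```

```text
-2.5253615033182832
False
down t 98.2 op 1.003 gf 0.0 F [-0.1 -0.5  0. ] z 149.8
grip t 98.7 op 0.550 gf 91.6 F [-0.4  2.1  5.3] z 150.4
0.35 -0.02 [ 3.1  2.1 -3. ] 0.55
0.7 -0.1 [ 4.2  2.8 -2.8] 0.552
1.05 -0.05 [ 3.4  3.4 -2.6] 0.551
1.4 -0.09 [ 5.1  4.4 -3.4] 0.55
1.75 -0.02 [ 3.5  4.4 -2.2] 0.554
1.9 -0.1 [ 3.5  3.7 -1.5] 0.55
2.05 -0.1 [ 2.9  3.9 -1.9] 0.547
2.2 -0.04 [ 2.8  4.  -3.2] 0.552
2.35 -0.05 [ 4.1  3.8 -0.5] 0.554
2.5 0.58 [ 2.8  3.7 -0.4] 0.553
2.65 1.32 [ 4.5  3.4 -3.5] 0.552
end t 102.4 op 0.552 gf 93.5 F [ 4.5  3.4 -3.5] z 144.3
```

Run:
```python
from h import *
K=cl(60,0,0)
bot.grip(1.0); st("rel"); bot.movel([K[0],K[1],270]); st("up")
bot.move_ptp([470,33,300],down(np.pi)); bot.grip(0.2)
m,im=shot("wrist"); t=topdown(m,im,500,30,50,300)
sd=shot("side")[1]
cv2.imwrite("pics/fin.png",np.hstack([cv2.resize(t,(384,384)),cv2.resize(sd[60:260,150:350],(384,384))]))
```

```text
rel t 102.9 op 0.998 gf 0.0 F [ 0.5 -0.5 -0.9] z 144.6
up t 103.8 op 1.000 gf 0.0 F [-0.8 -0.9 -0.5] z 269.0
```

View pics/fin.png

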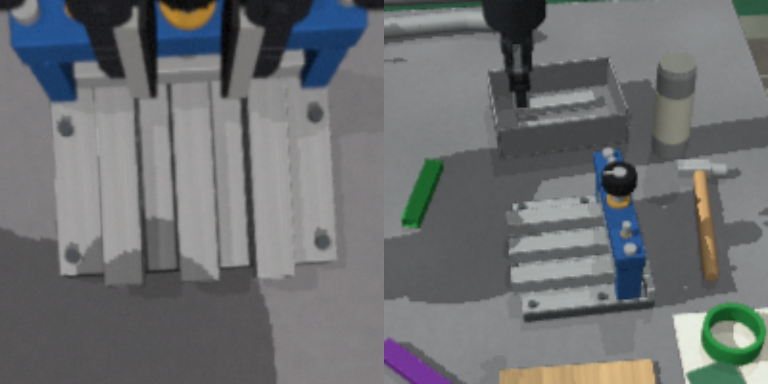

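The three tubes are in their grooves with mouth ends at (123,284), (200,280) and (277,277), unmoved. The bar is down on them, the offcuts are in the bin, the board is clear, and the robot is touching nothing.

```bash
python3 -c "
from bench import bot
print(bot.sign_off())"
```

```text
the job is handed in; nothing more can be done
None
```

The job is done and handed in: both offcuts are in the scrap bin, all three tubes are home against the end stop, each in its own groove, and the bar is wound down tight on them (about 1.3 N m at the knob).

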